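Dig the base plate out of the press bin and lay it on the lay-up easel

ROBOT

A 6-joint arm with a two-finger parallel gripper is mounted at the origin on the work surface. World frame = base frame: x ahead of the robot, y to its left, z up, the work surface at z = 0. Lengths are in m, angles in degrees, forces in N, time in s.
With the tool pointing down it reaches from about 0.35 to 0.875 m from the base axis. Payload 4.2 kg.
Tool frame: the origin (TCP) lies between the finger pads; the fingertips stand 14 mm ahead of it and the grasp point (between the pads) lies 5 mm behind it; z points along the fingers, y is the line along which they close (so a half turn about z gives the same grasp; the last joint's range is limited). The gripper opens to 87 mm and grips with 3 to 60 N. Pads are 19 mm wide; open, the fingers measure 117 mm over their backs; the gripper's body (75 mm by 190 mm) begins 51 mm behind the grasp point.
Start: joints at [90.39, 22.042, 0.453, 0, -68.411, -14.817], TCP at [0.156, 0.605, 0.237] pointing down, gripper open.
Joint ranges: [-179.83, 179.83], [-69.29, 118.12], [-61.27, 80.66], [-181.25, 117.63], [-171.15, -9.14], [-177.46, 177.46]. Speed limits (degrees/s): [159.86, 159.86, 180, 180, 180, 180].

INTERFACE

Orientations are given as a 3x3 rotation matrix whose columns are the frame's x, y, z axes.
In Python, from station import * gives the robot as it stands. The module is installed in compiled form; this text tells all that it offers.
- The arm moves only by the tool play_rows, never from a script. Its argument "steps" is a list of rows, each an object of numbers: "ax", "ay", "az": the turn, a rotation vector about the tool's x, y, z in degrees; "dx", "dy", "dz": the shift along the tool's x, y, z in mm; "claw": the finger opening in mm, from 0 to 87. A call has 1 to 20 rows; each row shifts and turns the commanded pose from where the row before left it, along the tool's axes as they then stand; what a row does not reach is not made up. A row lasts 1/10 s, in which the tool goes at most 50 mm and 8.59 degrees, less where a joint would pass 70% of its speed; a pose out of reach is approached as far as the arm can. A call with a gripper value outside its range is refused whole. The fingers move at their own pace and stop on an object; the grip force is fixed at half the most. Time passes only in rows, so rows that do not move let the fingers close. It gives the time, the measured TCP pose, the force, the opening and the grip force at its end, in the units of the state.
- sense(): the state, without advancing time (a new reading comes with each control period).
- capture(name): name is "side" or "top" or "wrist"; returns a dict with "frame" (400x640x3 uint8, blue, green, red), "range_z" (400x640 float32, m along the optical axis (not along the pixel's ray), 0 where there is no reading), "fx", "fy", "cx", "cy" (pixels), "xyz" and "rotation" of the camera in the world. Camera axes: x right, y down, z forward; pixel columns grow to the right and rows downward; lengths in m; the calibration is good to about 2 mm. The wrist camera is an equidistant fisheye: a pixel r from the principal point sees the ray r / f radians off the axis. A picture is of the moment at which its call begins.
- finish_job(): hands the job in; it is judged then, once.
The state is a dict: "time_s": time; "joints": joint angles; "joint_velocities": joint speeds; "effort": joint torques, N m; "tcp_pos": TCP position; "ee_rot": TCP orientation; "wrist_force": force on the tool from outside, world axes, zero at the start; "moment": the same for the moment, N m; "gripper_width": opening from 0.0 (shut) to 1.0 (fully open); "gripper_force": force on a finger pad.
Only numpy, scipy, OpenCV 4.12 (cv2) and the standard library are available. Lean on these libraries where they do the work, as an engineer would, in place of code of your own. Each camera call takes 0.05 s, during which the arm holds its last target. There are 200 camera calls.

TASK

At the heat press bench, the aluminium base plate lies at the bottom of the grey bin under a squeegee and a spare press handle. Move those two aside within the bin so that they no longer touch the plate, then lift the plate out and lay it flat on the sloping face of the lay-up easel, down against both rubber stops with its ends flush with the ends of the face; keep hold of it until it lies there, then let go. Leave the squeegee and the handle in the bin, and do not disturb the other things on the bench.

Things in the scene. Friction and masses are not known exactly. Their poses are not given: they have to be found in the camera images.
- bin: Grey open-topped bin, fixed to the bench, 260 (its x) x 370 (its y) x 60 mm high, walls and floor 5 mm thick. Origin at the centre of its underside, at bench height. The plate and its covers lie in its negative-y half; the positive-y half is free but for a rubber foot (black disc, 26 mm across, 16 high) in the -x +y corner; another stands in the +x -y corner. The feet do not matter.
- plate: The base plate: a bare aluminium slab 64 (its x) x 120 (its y) x 12 mm (its z), about 0.24 kg, with two small dark screw marks on one face. Lies flat on the bin floor, long side roughly along the bin's y, beneath the squeegee. Origin at the centre of its underside. It may be laid on the easel either face up and either way round.
- plate_center (a point): The middle of the plate's body (6 mm above its underside).
- squeegee: Printing squeegee lying flat on the plate: wooden bar 40 x 100 x 22 mm with a thin black rubber blade (8 mm thick, at mid height) along one long side; 54 mm (its x) x 100 mm (its y) x 22 mm high in all, about 0.1 kg. The wood spans x -27 to +13 mm, the blade +11 to +27 mm. Origin at the centre of its underside.
- squeegee_center (a point): The middle of the squeegee, 11 mm above its underside.
- handle: Spare press handle, a black U of round plastic bar 16 mm thick with steel ends, lying flat on top of the squeegee, about 0.09 kg. The straight bar runs along its y, 106 mm long; the two legs run from the bar's ends (y = +-45 mm) towards +x, reaching x = 48 mm. Origin on the underside of the bar's middle.
- handle_bar (a point): The middle of the straight bar of the handle, on its axis, 8 mm above its underside.
- easel: The lay-up easel, grey painted steel, fixed to the bench: a base 120 x 120 x 12 mm carrying a face that slopes 30 degrees and looks up and away from the robot. Origin at the centre of its underside (bench height).
- easel_face: The easel's sloping face, 64 (x) x 120 mm (y), the size of the plate. Origin at the centre of its upper surface, 65 mm above the bench; x points up the slope (towards the robot), y along the level side, z out of the face. A plate properly home has its centre at x = 0, y = 0, 6 mm above the face. Friction can hold it on the slope: do not count on it sliding down by itself.
- easel_foot (a point): The middle of the face's lower edge (face x = -32 mm). The two stops stand here, their uphill sides on this edge, 16 mm wide (y), 9 mm thick, centred 48 mm to either side of this point, rising 8 mm above the face. Between the stops and along the upper edge the face's edges are open, so that a finger can pass.
- mug: White mug, 82 mm across, 95 mm high, standing beyond the bin and easel; leave it alone. Origin at its underside.
- spray: White plastic bottle, 60 mm across, 170 mm high, standing beyond the bin and easel; leave it alone. Origin at its underside.
- tape: Roll of amber heat tape lying flat, 90 mm across, 22 mm high, beyond the bin and easel; leave it alone. Origin at its underside.
- spanner: Spanner lying along x on the right; leave it alone. Origin at its underside.
Things that resemble listed ones, but are neither listed nor needed, are in the scene too. What is shaped like the squeegee but orange is not meant. What is shaped like the plate but purple is not meant.

How it is judged:
By the outcome, as a careful person would: the job done as asked, in the order asked, and still so for the second after the job is handed in, with the robot touching nothing.
It also fails if it takes over 72 s, if anything falls off the work surface, if the arm or the gripper's body presses on something with over 40 N, if the wrist force passes 120 N, or if a joint passes its speed limit or range.

## Working session

There is one attempt and no reset: what is moved stays moved. The work goes in short steps, Python scripts to look and compute and a tool call to move; the robot and the scene stay as the last step left them, time stands still between calls to the robot, and variables do not carry over. Pictures are saved under pics/ and viewed, at most 10 in all, crops included, and the job is handed in when it is done.

Besides the shell and the picture viewer there is one more tool, called after "Emit:" as name([rows], argument=value, ...), one row to a line, values as JSON. play_rows: Moves the arm, as the interface text tells. Its arguments: {"type":"object","properties":{"steps":{"type":"array"}},"required":["steps"]}

```bash
mkdir -p pics; cat > h.py <<'E'
from station import *
import numpy as np, cv2
def cloud(c):
    z=c["range_z"]; v,u=np.mgrid[:400,:640]
    P=np.stack([(u-c["cx"])/c["fx"]*z,(v-c["cy"])/c["fy"]*z,z],-1)
    W=P@np.array(c["rotation"]).T+np.array(c["xyz"]); W[z==0]=np.nan
    return W
E
python3 - <<'E'
from h import *
a=capture("top");b=capture("side")
np.savez("c0.npz",t=cloud(a),tf=a["frame"],s=cloud(b),sf=b["frame"])
cv2.imwrite("pics/top0.png",a["frame"]);cv2.imwrite("pics/side0.png",b["frame"])
for c in(a,b):print(c["xyz"],np.round(c["rotation"],3).tolist(),c["fx"],c["cx"],c["cy"])
s=sense();print(s["time_s"],s["tcp_pos"],np.round(s["ee_rot"],3).tolist(),s["gripper_width"])
E
```

```text
[ 0.42614583 -0.16269413  1.09752267] [[0.01, -0.994, 0.111], [-1.0, -0.01, 0.001], [0.0, -0.111, -0.994]] 383.5063458408747 325.83413174974345 204.28574677386854
[ 0.20861938 -1.04747094  1.07049868] [[0.939, -0.245, 0.242], [-0.344, -0.683, 0.644], [0.008, -0.688, -0.726]] 479.5937905315798 313.4331567234192 199.3915135908162
0.1 [0.1555715  0.60478783 0.23554069] [[0.968, -0.249, -0.0], [-0.249, -0.968, -0.002], [0.0, 0.002, -1.0]] 1.001469722262838
```

View pics/top0.png

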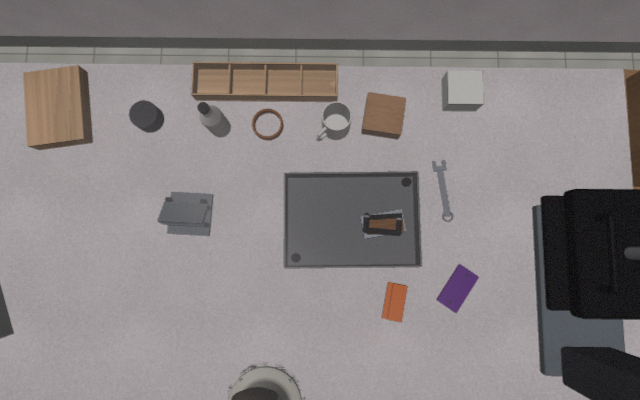

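View pics/side0.png

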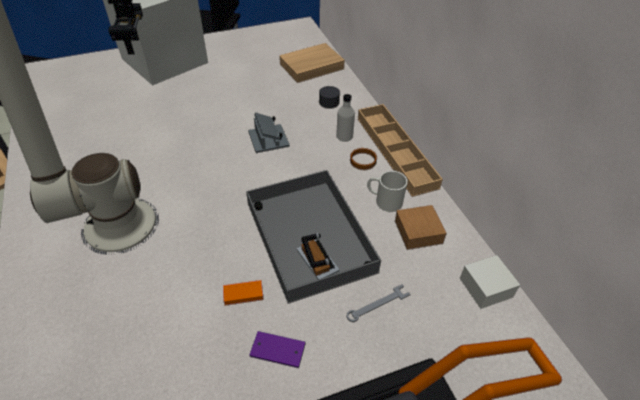

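The top view shows the bin at u 285–420, v 172–268. The stack of plate, squeegee and black handle is at (383,224), and the easel at (187,212). 

Lookalikes: the orange squeegee shape at (395,302) and the purple plate shape at (457,288). The one I want is the wood, black and aluminium stack in the bin at (383,224). I'll check that choice in a close crop.

```bash
python3 - <<'E'
from h import *
d=np.load("c0.npz");t,f=d["t"],d["tf"]
A=cv2.resize(f[200:250,350:425],None,fx=8,fy=8,interpolation=2)
B=cv2.resize(f[185:240,150:225],None,fx=5,fy=5,interpolation=2)
A=np.clip(A*1.5,0,255).astype(np.uint8)
cv2.imwrite("pics/crop0.png",A);cv2.imwrite("pics/crop1.png",np.clip(B*1.5,0,255).astype(np.uint8))
# heights in stack
np.set_printoptions(linewidth=250,suppress=True)
print((t[206:244:2,356:412:2,2]*1000).round().astype(int))
for (v,u) in [(224,383),(206,356),(244,412),(172,285),(172,420),(268,285),(268,420)]: print(v,u,t[v,u].round(4))
print("easel");print((t[188:240:2,156:216:2,2]*1000).round().astype(int))
print(t[212,187].round(4))
E
```

```text
[[                   3                    6                    3                    4                    8                    5                    5                    6                    7                    3                    5
                     3                    2                    7                    5                    4                    7                    5                    5                    2                    1                    2
                     4                    4                    4                    4                    6                    5]
 [                   4                    7                    6                    6                    8                    6                    5                    4                    7                    6                    3
                     3                    3                    5                    4                    3                    5                    1                    4                    3                    5                    2
                     5                 
[... 26457 characters left out ...]
 -2                    0                   -1                    2                   -5                    1                   -1                   -1
                     0                   -4                    0                   -1                   -1                   -2                   -1                    0                    3                   -2                    3
                    -1                    1                   -2                   -3                   -2                   -4                    3                    3]]
[0.5167 0.2137 0.0642]<stdin>:9: RuntimeWarning: invalid value encountered in cast
<stdin>:11: RuntimeWarning: invalid value encountered in cast
```

View pics/crop0.png

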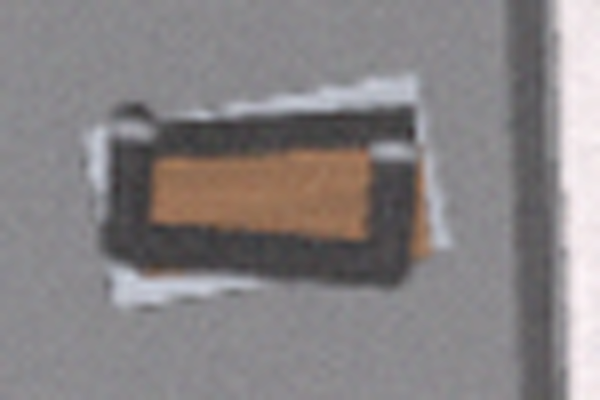

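The crop confirms the choice: the handle bar lies along v≈231, legs towards smaller v (+x world), over the wooden squeegee and the aluminium plate (turned about 8°). Next I fit the poses.

```bash
cat >> h.py <<'E'
np.set_printoptions(suppress=True,precision=4,linewidth=160)
def rect(W,lo,hi,x0,x1,y0,y1):
    m=(W[...,2]>lo)&(W[...,2]<hi)&(W[...,0]>x0)&(W[...,0]<x1)&(W[...,1]>y0)&(W[...,1]<y1)
    m=cv2.morphologyEx(m.astype(np.uint8),cv2.MORPH_OPEN,np.ones((2,2)))>0
    p=W[m]; r=cv2.minAreaRect((p[:,:2]*1000).astype(np.float32)); return p,r
def easel(W):
    m=(W[...,0]>.44)&(W[...,0]<.58)&(W[...,1]>.14)&(W[...,1]<.3)&(W[...,2]>.03)
    p=W[m]
    for i in range(5):
        A=np.c_[p[:,:2],np.ones(len(p))];k=np.linalg.lstsq(A,p[:,2],rcond=None)[0]
        e=p[:,2]-A@k;p=p[abs(e)<.005]
    n=np.array([-k[0],-k[1],1]);n/=np.linalg.norm(n)
    return p,n
E
python3 - <<'E'
from h import *
d=np.load("c0.npz")
for n in "ts":
    W=d[n]
    p,r=rect(W,.046,.062,.4,.56,-.42,-.26);print(n,"handle",r,p[:,2].mean(),len(p))
    p,r=rect(W,.012,.062,.4,.56,-.42,-.25);print("all",r)
    p,r=rect(W,.052,.07,.3,.75,-.5,.02);print("bin",r)
    p,nn=easel(W);y=p[:,1]
    print("easel n",nn,"slope az",np.degrees(np.arctan2(nn[1],nn[0])),np.degrees(np.arccos(nn[2])))
    h=np.array([nn[0],nn[1]]);h/=np.hypot(*h);l=np.array([-h[1],h[0]])
    a=p[:,:2]@h;b=p[:,:2]@l
    print(len(p),"along",np.percentile(a,[.5,99.5]),"lat",np.percentile(b,[.5,99.5]))
    c=h*np.mean(np.percentile(a,[.5,99.5]))+l*np.mean(np.percentile(b,[.5,99.5]));print("centre",c,p[:,2].mean())
    # base outline
    p,r=rect(W,.007,.017,.42,.62,.1,.32);print("base",r)
E
```

```text
t handle ((478.9321594238281, -349.96142578125), (165.6130828857422, 168.66513061523438), 1.2206212282180786) nan 518
all ((476.98687744140625, -347.9730224609375), (165.5498046875, 171.4371795654297), 2.527961015701294)
bin ((556.298828125, -238.13072204589844), (378.6417541503906, 388.2593994140625), 1.1802433729171753)
easel n [ 0.4151 -0.0303  0.9093] slope az -4.175580077537215 24.595846587440672
696 along [0.4673 0.5372] lat [0.2033 0.3231]
centre [0.5201 0.226 ] 0.06288131841409365
base ((515.6568603515625, 225.90423583984375), (112.83104705810547, 127.11659240722656), 83.53617095947266)
s handle ((472.0301818847656, -340.8028869628906), (157.393798828125, 177.78665161132812), 8.597152709960938) 0.04990290416311345 583
all ((471.5458984375, -340.2330017089844), (158.26405334472656, 176.44052124023438), 8.624075889587402)
bin ((569.4927368164062, -210.0250244140625), (393.8565673828125, 418.1810302734375), 1.2422585487365723)
easel n [ 0.2938 -0.0455  0.9548] slope az -8.797550349362712 17.2978911228515
188 along [0.4389 0.518 ] lat [0.24   0.3626]
centre [0.5189 0.2246] 0.05933909695620617
base ((521.1337890625, 220.86471557617188), (124.90684509277344, 124.3919906616211), 88.4990234375)
```

```bash
python3 - <<'E'
from h import *
d=np.load("c0.npz")
for n in "ts":
    W=d[n]
    p,r=rect(W,.046,.062,.42,.56,-.405,-.25);print(n,"handle",r,p[:,2].mean(),len(p))
    ok=p[np.isfinite(p[:,0])]
    b=ok[ok[:,0]<np.percentile(ok[:,0],45)]
    p,r=rect(W,.012,.022,.42,.56,-.41,-.24);print("plate",r)
    p,r=rect(W,.034,.043,.42,.56,-.405,-.25);print("sq",r,len(p))
    p,r=rect(W,.045,.062,.365,.40,-.5,.02);print("binwall-x",r)
    m=(W[...,2]>.05)&(W[...,2]<.07)&(W[...,0]>.35)&(W[...,0]<.66)&(W[...,1]>-.46)&(W[...,1]<-.03)
    q=W[m];print("bin ext",np.percentile(q[:,0],[1,99]),np.percentile(q[:,1],[1,99]))
E
```

```text
t handle ((487.4231872558594, -321.23248291015625), (112.81218719482422, 53.76926040649414), 86.78026580810547) nan 380
plate ((491.07147216796875, -325.6630859375), (63.75144958496094, 123.29463195800781), 10.686527252197266)
sq ((488.67010498046875, -335.06072998046875), (102.49303436279297, 31.49448013305664), 83.75859069824219) 260
binwall-x ((380.1690979003906, -241.54197692871094), (21.800331115722656, 388.1001281738281), 1.8550851345062256)
bin ext [0.3723 0.6331] [-0.4162 -0.0467]
s handle ((495.7565612792969, -304.1980285644531), (135.9684600830078, 63.82424545288086), 82.24136352539062) 0.05017954640982574 360
plate ((498.1911926269531, -343.9237060546875), (80.48843383789062, 144.79019165039062), 3.4457199573516846)
sq ((494.9658508300781, -328.4504089355469), (47.527610778808594, 97.07136535644531), 9.561117172241211) 234
binwall-x ((385.69708251953125, -234.58580017089844), (30.562509536743164, 373.02532958984375), 0.2577173113822937)
bin ext [0.3708 0.6343] [-0.4199 -0.0469]
```

Emit:
play_rows([
  {"az": 7.9},
  {"az": 7.9},
  {"az": 7.9},
  {"az": 7.9},
  {"az": 7.9},
  {"az": 7.9},
  {"az": 7.9},
  {"az": 7.9},
  {"az": 7.9},
  {"az": 7.7},
  {"dx": 28, "dy": -34},
  {"dx": 28, "dy": -34},
  {"dx": 28, "dy": -34},
  {"dx": 28, "dy": -34},
  {"dx": 28, "dy": -34},
  {"dx": 28, "dy": -34},
  {"dx": 28, "dy": -34},
  {"dx": 28, "dy": -34},
  {"dx": 28, "dy": -34},
  {"dx": 28, "dy": -34},
])

```text
invalid input at $.steps[0]: expected keys ax, ay, az, dx, dy, dz, claw
```

Emit:
play_rows([
  {"ax": 0, "ay": 0, "az": 7.9, "dx": 0, "dy": 0, "dz": 0, "claw": 87},
  {"ax": 0, "ay": 0, "az": 7.9, "dx": 0, "dy": 0, "dz": 0, "claw": 87},
  {"ax": 0, "ay": 0, "az": 7.9, "dx": 0, "dy": 0, "dz": 0, "claw": 87},
  {"ax": 0, "ay": 0, "az": 7.9, "dx": 0, "dy": 0, "dz": 0, "claw": 87},
  {"ax": 0, "ay": 0, "az": 7.9, "dx": 0, "dy": 0, "dz": 0, "claw": 87},
  {"ax": 0, "ay": 0, "az": 7.9, "dx": 0, "dy": 0, "dz": 0, "claw": 87},
  {"ax": 0, "ay": 0, "az": 7.9, "dx": 0, "dy": 0, "dz": 0, "claw": 87},
  {"ax": 0, "ay": 0, "az": 7.9, "dx": 0, "dy": 0, "dz": 0, "claw": 87},
  {"ax": 0, "ay": 0, "az": 7.9, "dx": 0, "dy": 0, "dz": 0, "claw": 87},
  {"ax": 0, "ay": 0, "az": 7.7, "dx": 0, "dy": 0, "dz": 0, "claw": 87},
  {"ax": 0, "ay": 0, "az": 0, "dx": 28, "dy": -34, "dz": 0, "claw": 50},
  {"ax": 0, "ay": 0, "az": 0, "dx": 28, "dy": -34, "dz": 0, "claw": 50},
  {"ax": 0, "ay": 0, "az": 0, "dx": 28, "dy": -34, "dz": 0, "claw": 50},
  {"ax": 0, "ay": 0, "az": 0, "dx": 28, "dy": -34, "dz": 0, "claw": 50},
  {"ax": 0, "ay": 0, "az": 0, "dx": 28, "dy": -34, "dz": 0, "claw": 50},
  {"ax": 0, "ay": 0, "az": 0, "dx": 28, "dy": -34, "dz": 0, "claw": 50},
  {"ax": 0, "ay": 0, "az": 0, "dx": 28, "dy": -34, "dz": 0, "claw": 50},
  {"ax": 0, "ay": 0, "az": 0, "dx": 28, "dy": -34, "dz": 0, "claw": 50},
  {"ax": 0, "ay": 0, "az": 0, "dx": 28, "dy": -34, "dz": 0, "claw": 50},
  {"ax": 0, "ay": 0, "az": 0, "dx": 28, "dy": -34, "dz": 0, "claw": 50},
])

```text
time_s: 2.1
tcp_pos: [0.4803, 0.305, 0.2363]
ee_rot: [[-0.056, -0.998, -0.001], [-0.998, 0.056, -0.0], [0.0, 0.0, -1.0]]
wrist_force: [0.7, 1.1, -1.2]
gripper_width: 0.575
gripper_force: 0.0
```

Emit:
play_rows([
  {"ax": 0, "ay": 0, "az": 0, "dx": 42, "dy": -1.5, "dz": 0, "claw": 50},
  {"ax": 0, "ay": 0, "az": 0, "dx": 42, "dy": -1.5, "dz": 0, "claw": 50},
  {"ax": 0, "ay": 0, "az": 0, "dx": 42, "dy": -1.5, "dz": 0, "claw": 50},
  {"ax": 0, "ay": 0, "az": 0, "dx": 42, "dy": -1.5, "dz": 0, "claw": 50},
  {"ax": 0, "ay": 0, "az": 0, "dx": 42, "dy": -1.5, "dz": 0, "claw": 50},
  {"ax": 0, "ay": 0, "az": 0, "dx": 42, "dy": -1.5, "dz": 0, "claw": 50},
  {"ax": 0, "ay": 0, "az": 0, "dx": 42, "dy": -1.5, "dz": 0, "claw": 50},
  {"ax": 0, "ay": 0, "az": 0, "dx": 42, "dy": -1.5, "dz": 0, "claw": 50},
  {"ax": 0, "ay": 0, "az": 0, "dx": 42, "dy": -1.5, "dz": 0, "claw": 50},
  {"ax": 0, "ay": 0, "az": 0, "dx": 42, "dy": -1.5, "dz": 0, "claw": 50},
  {"ax": 0, "ay": 0, "az": 0, "dx": 42, "dy": -1.5, "dz": 0, "claw": 50},
  {"ax": 0, "ay": 0, "az": 0, "dx": 42, "dy": -1.5, "dz": 0, "claw": 50},
  {"ax": 0, "ay": 0, "az": 0, "dx": 42, "dy": -1.5, "dz": 0, "claw": 50},
  {"ax": 0, "ay": 0, "az": 0, "dx": 42, "dy": -1.5, "dz": 0, "claw": 50},
  {"ax": 0, "ay": 0, "az": 0, "dx": 37, "dy": -1, "dz": 0, "claw": 50},
  {"ax": 0, "ay": 0, "az": 0, "dx": 0, "dy": 0, "dz": 20, "claw": 50},
  {"ax": 0, "ay": 0, "az": 0, "dx": 0, "dy": 0, "dz": 20, "claw": 50},
  {"ax": 0, "ay": 0, "az": 0, "dx": 0, "dy": 0, "dz": 0, "claw": 50},
])

```text
time_s: 3.9
tcp_pos: [0.4639, -0.3181, 0.1931]
ee_rot: [[-0.058, -0.998, -0.007], [-0.998, 0.058, 0.003], [-0.003, 0.007, -1.0]]
wrist_force: [0.0, 0.3, -0.7]
gripper_width: 0.573
gripper_force: 0.0
```

```bash
cat >> h.py <<'E'
def wcloud(c):
    z=c["range_z"].astype(float); v,u=np.mgrid[:400,:640]
    x=(u-c["cx"])/c["fx"];y=(v-c["cy"])/c["fy"];r=np.hypot(x,y)
    k=np.where(r<1e-6,1,np.tan(np.minimum(r,1.5))/np.maximum(r,1e-9))
    W=np.stack([x*k*z,y*k*z,z],-1)@np.array(c["rotation"]).T+np.array(c["xyz"])
    W[(z==0)|(r>1.2)]=np.nan
    return W
E
python3 - <<'E'
from h import *
c=capture("wrist");W=wcloud(c);np.savez("w1.npz",w=W,f=c["frame"])
print(c["fx"],c["cx"],c["cy"],c["xyz"],np.array(c["rotation"]))
cv2.imwrite("pics/w1.png",c["frame"])
s=sense();print(s["tcp_pos"],s["joints"])
for nm,lo,hi in (("handle",.046,.062),("sq",.034,.043),("plate",.012,.022)):
    p,r=rect(W,lo,hi,.42,.56,-.405,-.25);print(nm,r,len(p))
E
```

```text
309.70691628693146 322.6698921780629 198.17531336305308 [ 0.4613 -0.3987  0.3409] [[-0.9983  0.0571  0.0106]
 [ 0.0577  0.9555  0.2894]
 [ 0.0064  0.2895 -0.9572]]
[ 0.4651 -0.3185  0.1951] [-17.9339  18.1422 -11.6923  -0.0069 -60.3977  14.6885]
handle ((488.827392578125, -304.46673583984375), (127.8716049194336, 48.632686614990234), 85.27042388916016) 2798
sq ((474.21710205078125, -321.9384765625), (27.309593200683594, 118.21102142333984), 21.69379997253418) 2101
plate ((495.551513671875, -319.9742736816406), (67.32040405273438, 125.07512664794922), 10.709309577941895) 1030
```

View pics/w1.png

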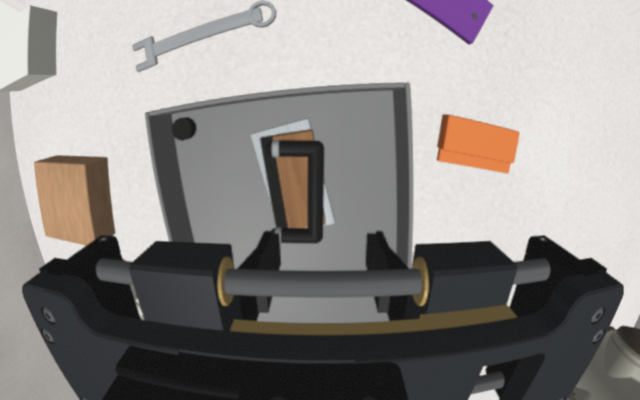

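The wrist view shows the handle bar at u≈316, v 145–240, with its legs to the left and the wood and plate beneath. The fingers are below it, around (270,255) and (377,255).

```bash
python3 - <<'E'
from h import *
d=np.load("w1.npz");W=d["w"]
def blk(v0,v1,u0,u1,lo,hi):
    q=W[v0:v1,u0:u1].reshape(-1,3);return q[(q[:,2]>lo)&(q[:,2]<hi)]
q=blk(140,245,265,330,.047,.062)
cv2r=cv2.minAreaRect((q[:,:2]*1000).astype(np.float32));print("handle",cv2r,len(q),q[:,2].max(),np.percentile(q[:,2],95))
q=blk(165,220,302,328,.05,.062);print("bar x",np.percentile(q[:,0],[2,98]),np.polyfit(q[:,1],q[:,0],1))
q=blk(118,232,250,335,.012,.021);print("plate",cv2.minAreaRect((q[:,:2]*1000).astype(np.float32)),len(q),np.median(q[:,2]))
q=blk(118,232,250,335,.034,.042);print("wood z",np.median(q[:,2]))
print("floor",np.nanmedian(W[130:150,200:240,2]))
E
```

```text
handle ((490.62652587890625, -316.80438232421875), (106.08830261230469, 53.637123107910156), 86.81637573242188) 2777 0.056768766025282136 0.055444399704018835
bar x [0.4639 0.4793] [0.066  0.4925]
plate ((495.3948669433594, -323.74981689453125), (64.82319641113281, 120.5553970336914), 11.078910827636719) 1036 0.01679524904539098
wood z 0.0387522367711457
floor 0.004871824501556488
```

Emit:
play_rows([
  {"ax": 0, "ay": 0, "az": 0, "dx": 0, "dy": -5, "dz": 25, "claw": 50},
  {"ax": 0, "ay": 0, "az": 0, "dx": 0, "dy": 0, "dz": 25, "claw": 50},
  {"ax": 0, "ay": 0, "az": 0, "dx": 0, "dy": 0, "dz": 25, "claw": 50},
  {"ax": 0, "ay": 0, "az": 0, "dx": 0, "dy": 0, "dz": 25, "claw": 50},
  {"ax": 0, "ay": 0, "az": 0, "dx": 0, "dy": 0, "dz": 20, "claw": 50},
  {"ax": 0, "ay": 0, "az": 0, "dx": 0, "dy": 0, "dz": 10, "claw": 50},
  {"ax": 0, "ay": 0, "az": 0, "dx": 0, "dy": 0, "dz": 8, "claw": 50},
  {"ax": 0, "ay": 0, "az": 0, "dx": 0, "dy": 0, "dz": 0, "claw": 50},
  {"ax": 0, "ay": 0, "az": 0, "dx": 0, "dy": 0, "dz": 0, "claw": 50},
  {"ax": 0, "ay": 0, "az": 0, "dx": 0, "dy": 0, "dz": 0, "claw": 50},
])

```text
time_s: 4.95
tcp_pos: [0.4719, -0.3192, 0.0597]
ee_rot: [[-0.056, -0.998, 0.002], [-0.998, 0.056, -0.001], [0.001, -0.002, -1.0]]
wrist_force: [0.6, 0.6, -0.2]
gripper_width: 0.576
gripper_force: 0.0
```

Emit:
play_rows([
  {"ax": 0, "ay": 0, "az": 0, "dx": 0, "dy": 0, "dz": 4, "claw": 50},
  {"ax": 0, "ay": 0, "az": 0, "dx": 0, "dy": 0, "dz": 0, "claw": 50},
  {"ax": 0, "ay": 0, "az": 0, "dx": 0, "dy": 0, "dz": 0, "claw": 8},
  {"ax": 0, "ay": 0, "az": 0, "dx": 0, "dy": 0, "dz": 0, "claw": 8},
  {"ax": 0, "ay": 0, "az": 0, "dx": 0, "dy": 0, "dz": 0, "claw": 8},
  {"ax": 0, "ay": 0, "az": 0, "dx": 0, "dy": 0, "dz": 0, "claw": 8},
  {"ax": 0, "ay": 0, "az": 0, "dx": 0, "dy": 0, "dz": 0, "claw": 8},
  {"ax": 0, "ay": 0, "az": 0, "dx": 0, "dy": 0, "dz": 0, "claw": 8},
  {"ax": 0, "ay": 0, "az": 0, "dx": 0, "dy": 0, "dz": 0, "claw": 8},
])

```text
time_s: 5.85
tcp_pos: [0.4711, -0.319, 0.0546]
ee_rot: [[-0.056, -0.998, -0.0], [-0.998, 0.056, 0.0], [-0.0, 0.0, -1.0]]
wrist_force: [-0.3, 0.3, -0.2]
gripper_width: 0.171
gripper_force: 30.0
```

Gripped (about 15 mm). Next I lift it and carry it to the free half, at +x.

Emit:
play_rows([
  {"ax": 0, "ay": 0, "az": 0, "dx": 0, "dy": 0, "dz": -15, "claw": 8},
  {"ax": 0, "ay": 0, "az": 0, "dx": 0, "dy": 0, "dz": -25, "claw": 8},
  {"ax": 0, "ay": 0, "az": 0, "dx": 0, "dy": 0, "dz": -20, "claw": 8},
  {"ax": 0, "ay": 0, "az": 0, "dx": -25, "dy": -10, "dz": 0, "claw": 8},
  {"ax": 0, "ay": 0, "az": 0, "dx": -28, "dy": -12, "dz": 0, "claw": 8},
  {"ax": 0, "ay": 0, "az": 0, "dx": -28, "dy": -13, "dz": 0, "claw": 8},
  {"ax": 0, "ay": 0, "az": 0, "dx": -28, "dy": -13, "dz": 0, "claw": 8},
  {"ax": 0, "ay": 0, "az": 0, "dx": -28, "dy": -13, "dz": 0, "claw": 8},
  {"ax": 0, "ay": 0, "az": 0, "dx": -28, "dy": -13, "dz": 0, "claw": 8},
  {"ax": 0, "ay": 0, "az": 0, "dx": -28, "dy": -10, "dz": 0, "claw": 8},
  {"ax": 0, "ay": 0, "az": 0, "dx": 0, "dy": 0, "dz": 20, "claw": 8},
  {"ax": 0, "ay": 0, "az": 0, "dx": 0, "dy": 0, "dz": 25, "claw": 8},
  {"ax": 0, "ay": 0, "az": 0, "dx": 0, "dy": 0, "dz": 25, "claw": 8},
  {"ax": 0, "ay": 0, "az": 0, "dx": 0, "dy": 0, "dz": 15, "claw": 8},
  {"ax": 0, "ay": 0, "az": 0, "dx": 0, "dy": 0, "dz": 4, "claw": 8},
  {"ax": 0, "ay": 0, "az": 0, "dx": 0, "dy": 0, "dz": 0, "claw": 8},
  {"ax": 0, "ay": 0, "az": 0, "dx": 0, "dy": 0, "dz": 0, "claw": 8},
])

```text
time_s: 7.55
tcp_pos: [0.5666, -0.1311, 0.0264]
ee_rot: [[-0.056, -0.998, 0.002], [-0.998, 0.056, -0.0], [0.0, -0.002, -1.0]]
wrist_force: [1.0, -0.3, 0.2]
gripper_width: 0.174
gripper_force: 30.0
```

Emit:
play_rows([
  {"ax": 0, "ay": 0, "az": 0, "dx": 0, "dy": 0, "dz": 5, "claw": 8},
  {"ax": 0, "ay": 0, "az": 0, "dx": 0, "dy": 0, "dz": 0, "claw": 8},
  {"ax": 0, "ay": 0, "az": 0, "dx": 0, "dy": 0, "dz": 0, "claw": 35},
  {"ax": 0, "ay": 0, "az": 0, "dx": 0, "dy": 0, "dz": 0, "claw": 35},
  {"ax": 0, "ay": 0, "az": 0, "dx": 0, "dy": 0, "dz": 0, "claw": 35},
  {"ax": 0, "ay": 0, "az": 0, "dx": 0, "dy": 0, "dz": -20, "claw": 35},
  {"ax": 0, "ay": 0, "az": 0, "dx": 0, "dy": 0, "dz": -40, "claw": 35},
  {"ax": 0, "ay": 0, "az": 0, "dx": 0, "dy": 0, "dz": -40, "claw": 87},
  {"ax": 0, "ay": 0, "az": 0, "dx": 0, "dy": 0, "dz": -40, "claw": 87},
  {"ax": 0, "ay": 0, "az": 0, "dx": 0, "dy": 0, "dz": -30, "claw": 87},
  {"ax": 0, "ay": 0, "az": 0, "dx": 30, "dy": 16, "dz": 0, "claw": 87},
  {"ax": 0, "ay": 0, "az": 0, "dx": 30, "dy": 16, "dz": 0, "claw": 87},
  {"ax": 0, "ay": 0, "az": 0, "dx": 30, "dy": 16, "dz": 0, "claw": 87},
  {"ax": 0, "ay": 0, "az": 0, "dx": 30, "dy": 16, "dz": 0, "claw": 87},
  {"ax": 0, "ay": 0, "az": 0, "dx": 13, "dy": 6, "dz": 0, "claw": 87},
  {"ax": 0, "ay": 0, "az": 0, "dx": 0, "dy": 0, "dz": 0, "claw": 87},
  {"ax": 0, "ay": 0, "az": 0, "dx": 0, "dy": 0, "dz": 0, "claw": 87},
])

```text
time_s: 9.25
tcp_pos: [0.4888, -0.2597, 0.1906]
ee_rot: [[-0.057, -0.998, 0.001], [-0.998, 0.057, 0.0], [-0.0, -0.001, -1.0]]
wrist_force: [-0.2, 0.5, 0.6]
gripper_width: 0.997
gripper_force: 0.0
```

```bash
python3 - <<'E'
from h import *
c=capture("wrist");W=wcloud(c);np.savez("w2.npz",w=W,f=c["frame"])
cv2.imwrite("pics/w2.png",c["frame"])
t=capture("top");T=cloud(t)
s=sense();print(s["tcp_pos"],s["wrist_force"])
for n,X in(("w",W),("t",T)):
    for nm,lo,hi in (("sq+blade",.025,.043),("wood",.035,.043),("plate",.012,.021)):
        p,r=rect(X,lo,hi,.42,.56,-.40,-.25);print(n,nm,r,len(p),np.nanmedian(p[:,2]))
    p,r=rect(X,.012,.03,.53,.62,-.21,-.06);print("handle",r,len(p))
E
```

```text
[ 0.4891 -0.2591  0.1906] [ 0.2483 -0.4773  0.2094]
w sq+blade ((488.3237609863281, -322.9829406738281), (56.15629577636719, 103.23238372802734), 8.603074073791504) 5517 0.03845967559960267
w wood ((485.73370361328125, -323.65789794921875), (43.22126007080078, 106.67658996582031), 3.6520001888275146) 4188 0.038761328320232685
w plate ((493.8846130371094, -321.06976318359375), (64.09188079833984, 123.30079650878906), 10.70499038696289) 1437 0.016785503032513527
handle ((543.8331909179688, -174.0345458984375), (254.07489013671875, 44.29785919189453), 64.02213287353516) 924
t sq+blade ((0.0, 0.0), (0.0, 0.0), 0.0) 0 nan
t wood ((0.0, 0.0), (0.0, 0.0), 0.0) 0 nan
t plate ((459.0333251953125, -271.9798583984375), (20.711029052734375, 41.367149353027344), 11.626803398132324) 41 0.01653833275405936
handle ((0.0, 0.0), (0.0, 0.0), 0.0) 0
  return np.nanmean(a, axis, out=out, keepdims=keepdims)
```

View pics/w2.png

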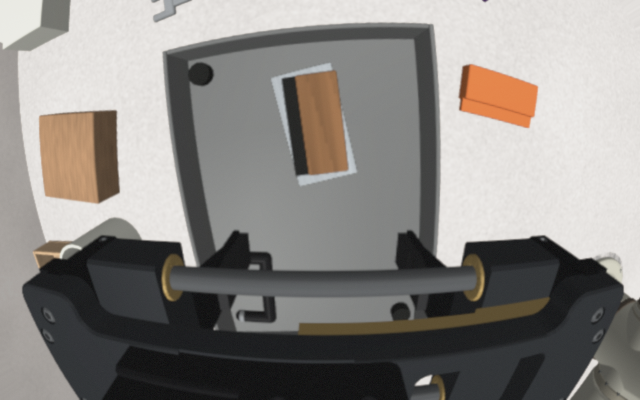

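The wrist view shows the squeegee at (322,122) with its blade on the left (+x), about 3° off the plate. The handle is set down at (262,285), clear of the plate.

Emit:
play_rows([
  {"ax": 0, "ay": 0, "az": -5, "dx": 0, "dy": 0, "dz": 0, "claw": 87},
  {"ax": 0, "ay": 0, "az": -5, "dx": 0, "dy": 0, "dz": 0, "claw": 87},
  {"ax": 0, "ay": 0, "az": 0, "dx": 32, "dy": 4, "dz": 0, "claw": 87},
  {"ax": 0, "ay": 0, "az": 0, "dx": 32, "dy": 4, "dz": 0, "claw": 87},
  {"ax": 0, "ay": 0, "az": 0, "dx": 0, "dy": 0, "dz": 30, "claw": 87},
  {"ax": 0, "ay": 0, "az": 0, "dx": 0, "dy": 0, "dz": 35, "claw": 87},
  {"ax": 0, "ay": 0, "az": 0, "dx": 0, "dy": 0, "dz": 35, "claw": 87},
  {"ax": 0, "ay": 0, "az": 0, "dx": 0, "dy": 0, "dz": 30, "claw": 87},
  {"ax": 0, "ay": 0, "az": 0, "dx": 0, "dy": 0, "dz": 15, "claw": 87},
  {"ax": 0, "ay": 0, "az": 0, "dx": 0, "dy": 0, "dz": 8, "claw": 87},
  {"ax": 0, "ay": 0, "az": 0, "dx": 0, "dy": 0, "dz": 0, "claw": 87},
  {"ax": 0, "ay": 0, "az": 0, "dx": 0, "dy": 0, "dz": 0, "claw": 87},
])

```text
time_s: 10.55
tcp_pos: [0.4892, -0.3243, 0.0384]
ee_rot: [[0.119, -0.993, 0.002], [-0.993, -0.119, -0.001], [0.001, -0.001, -1.0]]
wrist_force: [0.8, 0.2, -0.6]
gripper_width: 0.999
gripper_force: 0.0
```

Emit:
play_rows([
  {"ax": 0, "ay": 0, "az": 0, "dx": 0, "dy": 0, "dz": 4, "claw": 87},
  {"ax": 0, "ay": 0, "az": 0, "dx": 0, "dy": 0, "dz": 0, "claw": 87},
  {"ax": 0, "ay": 0, "az": 0, "dx": 0, "dy": 0, "dz": 0, "claw": 46},
  {"ax": 0, "ay": 0, "az": 0, "dx": 0, "dy": 0, "dz": 0, "claw": 46},
  {"ax": 0, "ay": 0, "az": 0, "dx": 0, "dy": 0, "dz": 0, "claw": 46},
  {"ax": 0, "ay": 0, "az": 0, "dx": 0, "dy": 0, "dz": 0, "claw": 46},
  {"ax": 0, "ay": 0, "az": 0, "dx": 0, "dy": 0, "dz": 0, "claw": 46},
  {"ax": 0, "ay": 0, "az": 0, "dx": 0, "dy": 0, "dz": 0, "claw": 46},
  {"ax": 0, "ay": 0, "az": 0, "dx": 0, "dy": 0, "dz": -10, "claw": 46},
  {"ax": 0, "ay": 0, "az": 0, "dx": 0, "dy": 0, "dz": -20, "claw": 46},
  {"ax": 0, "ay": 0, "az": 0, "dx": 0, "dy": 0, "dz": -20, "claw": 46},
  {"ax": 0, "ay": 0, "az": 0, "dx": 0, "dy": 0, "dz": 0, "claw": 46},
])

```text
time_s: 11.75
tcp_pos: [0.49, -0.3252, 0.0869]
ee_rot: [[0.119, -0.993, 0.006], [-0.993, -0.119, -0.003], [0.003, -0.006, -1.0]]
wrist_force: [-0.2, 0.5, -0.4]
gripper_width: 0.619
gripper_force: 29.8
```

Emit:
play_rows([
  {"ax": 0, "ay": 0, "az": 0, "dx": -25, "dy": -1, "dz": 0, "claw": 46},
  {"ax": 0, "ay": 0, "az": 0, "dx": -30, "dy": -1, "dz": 0, "claw": 46},
  {"ax": 0, "ay": 0, "az": 0, "dx": -30, "dy": -1, "dz": 0, "claw": 46},
  {"ax": 0, "ay": 0, "az": 0, "dx": -30, "dy": -1, "dz": 0, "claw": 46},
  {"ax": 0, "ay": 0, "az": 0, "dx": -30, "dy": -2, "dz": 0, "claw": 46},
  {"ax": 0, "ay": 0, "az": 0, "dx": -30, "dy": -2, "dz": 0, "claw": 46},
  {"ax": 0, "ay": 0, "az": 0, "dx": -20, "dy": 0, "dz": 0, "claw": 46},
  {"ax": 0, "ay": 0, "az": 0, "dx": 0, "dy": 0, "dz": 20, "claw": 46},
  {"ax": 0, "ay": 0, "az": 0, "dx": 0, "dy": 0, "dz": 25, "claw": 46},
  {"ax": 0, "ay": 0, "az": 0, "dx": 0, "dy": 0, "dz": 12, "claw": 46},
  {"ax": 0, "ay": 0, "az": 0, "dx": 0, "dy": 0, "dz": 3, "claw": 46},
  {"ax": 0, "ay": 0, "az": 0, "dx": 0, "dy": 0, "dz": 0, "claw": 46},
  {"ax": 0, "ay": 0, "az": 0, "dx": 0, "dy": 0, "dz": 0, "claw": 46},
])

```text
time_s: 13.05
tcp_pos: [0.4735, -0.1298, 0.0241]
ee_rot: [[0.118, -0.993, 0.001], [-0.993, -0.118, -0.0], [0.0, -0.001, -1.0]]
wrist_force: [0.0, 0.5, -0.1]
gripper_width: 0.616
gripper_force: 29.8
```

Emit:
play_rows([
  {"ax": 0, "ay": 0, "az": 0, "dx": 0, "dy": 0, "dz": 2, "claw": 46},
  {"ax": 0, "ay": 0, "az": 0, "dx": 0, "dy": 0, "dz": 0, "claw": 46},
  {"ax": 0, "ay": 0, "az": 0, "dx": 0, "dy": 0, "dz": 0, "claw": 68},
  {"ax": 0, "ay": 0, "az": 0, "dx": 0, "dy": 0, "dz": 0, "claw": 68},
  {"ax": 0, "ay": 0, "az": 0, "dx": 0, "dy": 0, "dz": 0, "claw": 68},
  {"ax": 0, "ay": 0, "az": 0, "dx": 0, "dy": 0, "dz": -20, "claw": 68},
  {"ax": 0, "ay": 0, "az": 0, "dx": 0, "dy": 0, "dz": -40, "claw": 68},
  {"ax": 0, "ay": 0, "az": 0, "dx": 0, "dy": 0, "dz": -40, "claw": 87},
  {"ax": 0, "ay": 0, "az": 0, "dx": 0, "dy": 0, "dz": -40, "claw": 87},
  {"ax": 0, "ay": 0, "az": 0, "dx": 0, "dy": 0, "dz": -30, "claw": 87},
  {"ax": 0, "ay": 0, "az": -4, "dx": 0, "dy": 0, "dz": 0, "claw": 87},
  {"ax": 0, "ay": 0, "az": 0, "dx": 33, "dy": 0, "dz": 0, "claw": 87},
  {"ax": 0, "ay": 0, "az": 0, "dx": 33, "dy": 0, "dz": 0, "claw": 87},
  {"ax": 0, "ay": 0, "az": 0, "dx": 33, "dy": 0, "dz": 0, "claw": 87},
  {"ax": 0, "ay": 0, "az": 0, "dx": 33, "dy": 0, "dz": 0, "claw": 87},
  {"ax": 0, "ay": 0, "az": 0, "dx": 0, "dy": 0, "dz": 0, "claw": 87},
  {"ax": 0, "ay": 0, "az": 0, "dx": 0, "dy": 0, "dz": 0, "claw": 87},
])

```text
time_s: 14.75
tcp_pos: [0.4973, -0.2598, 0.1911]
ee_rot: [[0.185, -0.983, -0.001], [-0.983, -0.185, 0.001], [-0.001, 0.001, -1.0]]
wrist_force: [-0.7, 0.2, -0.5]
gripper_width: 1.0
gripper_force: 0.0
```

```bash
python3 - <<'E'
from h import *
c=capture("wrist");W=wcloud(c);np.savez("w3.npz",w=W,f=c["frame"])
cv2.imwrite("pics/w3.png",c["frame"])
s=sense();print(s["tcp_pos"],s["ee_rot"])
p,r=rect(W,.0115,.022,.42,.565,-.40,-.245);print("plate",r,len(p))
q=p[np.isfinite(p[:,0])]
for a in np.arange(5,15,.5):
    R=np.radians(a);h=np.array([np.cos(R),np.sin(R)]);l=np.array([-h[1],h[0]])
    x=np.percentile(q[:,:2]@h,[1,99]);y=np.percentile(q[:,:2]@l,[1,99])
    print(a,np.ptp(x).round(4),np.ptp(y).round(4),(h*x.mean()+l*y.mean()).round(4)) 
E
```

```text
[ 0.4973 -0.2592  0.1912] [[ 0.1864 -0.9825 -0.0008]
 [-0.9825 -0.1864  0.0005]
 [-0.0006  0.0007 -1.    ]]
plate ((493.2152404785156, -321.8589172363281), (67.31893920898438, 122.27708435058594), 10.958730697631836) 6887
5.0 0.0683 0.1177 [ 0.4937 -0.3222]
5.5 0.0676 0.1176 [ 0.4937 -0.3222]
6.0 0.067 0.1177 [ 0.4936 -0.3222]
6.5 0.0666 0.1176 [ 0.4935 -0.3222]
7.0 0.066 0.1175 [ 0.4935 -0.3222]
7.5 0.0653 0.1173 [ 0.4937 -0.3222]
8.0 0.0647 0.1174 [ 0.4937 -0.3222]
8.5 0.0643 0.1173 [ 0.4937 -0.3223]
9.0 0.0643 0.1172 [ 0.4935 -0.3225]
9.5 0.0643 0.117 [ 0.4934 -0.3226]
10.0 0.0645 0.1167 [ 0.4934 -0.3227]
10.5 0.0646 0.1165 [ 0.4934 -0.3228]
11.0 0.0644 0.1165 [ 0.4933 -0.3228]
11.5 0.0644 0.1166 [ 0.4934 -0.3228]
12.0 0.0641 0.1167 [ 0.4936 -0.3226]
12.5 0.0642 0.1168 [ 0.4937 -0.3225]
13.0 0.0645 0.1171 [ 0.4938 -0.3224]
13.5 0.065 0.1174 [ 0.4937 -0.3224]
14.0 0.0654 0.1177 [ 0.4938 -0.3223]
14.5 0.0658 0.118 [ 0.4939 -0.3223]
```

View pics/w3.png

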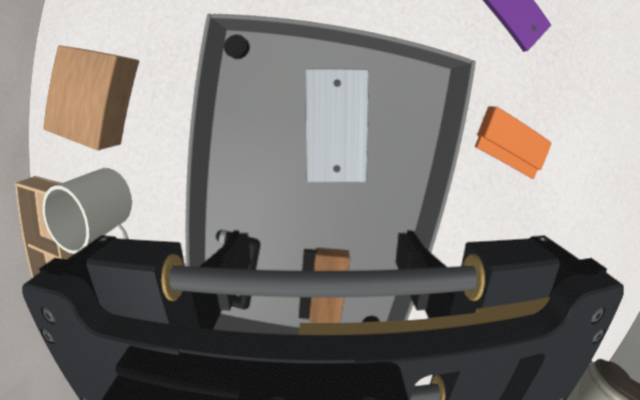

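The plate is bare at (337,125), with nothing touching it. The squeegee and handle are parked below it in the picture, in the bin's free half.

Emit:
play_rows([
  {"ax": 0, "ay": 0, "az": 0, "dx": 31, "dy": 8, "dz": 0, "claw": 87},
  {"ax": 0, "ay": 0, "az": 0, "dx": 31, "dy": 8, "dz": 0, "claw": 87},
  {"ax": 0, "ay": 0, "az": 0, "dx": 0, "dy": 0, "dz": 30, "claw": 87},
  {"ax": 0, "ay": 0, "az": 0, "dx": 0, "dy": 0, "dz": 40, "claw": 87},
  {"ax": 0, "ay": 0, "az": 0, "dx": 0, "dy": 0, "dz": 40, "claw": 87},
  {"ax": 0, "ay": 0, "az": 0, "dx": 0, "dy": 0, "dz": 30, "claw": 87},
  {"ax": 0, "ay": 0, "az": 0, "dx": 0, "dy": 0, "dz": 15, "claw": 87},
  {"ax": 0, "ay": 0, "az": 0, "dx": 0, "dy": 0, "dz": 10, "claw": 87},
  {"ax": 0, "ay": 0, "az": 0, "dx": 0, "dy": 0, "dz": 0, "claw": 87},
  {"ax": 0, "ay": 0, "az": 0, "dx": 0, "dy": 0, "dz": 0, "claw": 87},
  {"ax": 0, "ay": 0, "az": 0, "dx": 0, "dy": 0, "dz": 0, "claw": 87},
])

```text
time_s: 15.9
tcp_pos: [0.4946, -0.3234, 0.028]
ee_rot: [[0.187, -0.982, 0.003], [-0.982, -0.187, -0.001], [0.001, -0.002, -1.0]]
wrist_force: [0.6, 1.3, 0.1]
gripper_width: 0.999
gripper_force: 0.0
```

Emit:
play_rows([
  {"ax": 0, "ay": 0, "az": 0, "dx": 0, "dy": 1, "dz": 5, "claw": 87},
  {"ax": 0, "ay": 0, "az": 0, "dx": 0, "dy": 0, "dz": 0, "claw": 87},
  {"ax": 0, "ay": 0, "az": 0, "dx": 0, "dy": 0, "dz": 0, "claw": 87},
  {"ax": 0, "ay": 0, "az": 0, "dx": 0, "dy": 0, "dz": 0, "claw": 87},
])

```text
time_s: 16.3
tcp_pos: [0.4927, -0.3236, 0.0217]
ee_rot: [[0.187, -0.982, 0.0], [-0.982, -0.187, -0.0], [0.0, -0.0, -1.0]]
wrist_force: [-0.3, -0.3, 0.5]
gripper_width: 1.003
gripper_force: 0.0
```

Emit:
play_rows([
  {"ax": 0, "ay": 0, "az": 0, "dx": 0, "dy": 0, "dz": 1, "claw": 87},
  {"ax": 0, "ay": 0, "az": 0, "dx": 0, "dy": 0, "dz": 0, "claw": 56},
  {"ax": 0, "ay": 0, "az": 0, "dx": 0, "dy": 0, "dz": 0, "claw": 56},
  {"ax": 0, "ay": 0, "az": 0, "dx": 0, "dy": 0, "dz": 0, "claw": 56},
  {"ax": 0, "ay": 0, "az": 0, "dx": 0, "dy": 0, "dz": 0, "claw": 56},
  {"ax": 0, "ay": 0, "az": 0, "dx": 0, "dy": 0, "dz": 0, "claw": 56},
  {"ax": 0, "ay": 0, "az": 0, "dx": 0, "dy": 0, "dz": 0, "claw": 56},
  {"ax": 0, "ay": 0, "az": 0, "dx": 0, "dy": 0, "dz": -5, "claw": 56},
  {"ax": 0, "ay": 0, "az": 0, "dx": 0, "dy": 0, "dz": -15, "claw": 56},
  {"ax": 0, "ay": 0, "az": 0, "dx": 0, "dy": 0, "dz": -30, "claw": 56},
  {"ax": 0, "ay": 0, "az": 0, "dx": 0, "dy": 0, "dz": -40, "claw": 56},
  {"ax": 0, "ay": 0, "az": 0, "dx": 0, "dy": 0, "dz": -40, "claw": 56},
  {"ax": 0, "ay": 0, "az": 0, "dx": 0, "dy": 0, "dz": -40, "claw": 56},
  {"ax": 0, "ay": 0, "az": 0, "dx": 0, "dy": 0, "dz": 0, "claw": 56},
  {"ax": 0, "ay": 0, "az": 0, "dx": 0, "dy": 0, "dz": 0, "claw": 56},
])

```text
time_s: 17.8
tcp_pos: [0.4922, -0.3231, 0.1911]
ee_rot: [[0.186, -0.982, 0.001], [-0.982, -0.186, 0.001], [-0.0, -0.001, -1.0]]
wrist_force: [-0.4, 0.4, -3.2]
gripper_width: 0.732
gripper_force: 30.0
```

```bash
python3 - <<'E'
from h import *
c=capture("wrist");W=wcloud(c);np.savez("w4.npz",w=W,f=c["frame"])
s=sense();R=np.array(s["ee_rot"]);L=(W-np.array(s["tcp_pos"]))@R
# plate as seen in tool coords
m=(abs(L[...,1])<.03)&(L[...,2]>-.008)&(L[...,2]<.02)&(L[...,0]>0.015)&(L[...,0]<.09)
v,u=np.where(m);print(m.sum(),(v.min(),v.max(),u.min(),u.max()) if m.sum() else 0)
q=L[m];print(np.percentile(q,[1,5,50,95,99],axis=0))
for a in np.arange(-.024,.025,.008):
    k=q[abs(q[:,1]-a)<.004]; print(a,np.percentile(k[:,0],[97,99]) if len(k) else None,len(k))
T=cloud(capture("top"));np.savez("t4.npz",t=T)
p,n=easel(T);print(n,len(p))
E
```

```text
10240 (np.int64(146), np.int64(235), np.int64(266), np.int64(385))
[[ 0.0156 -0.0294  0.0007]
 [ 0.0178 -0.0269  0.0011]
 [ 0.04   -0.0002  0.0021]
 [ 0.0601  0.0268  0.0034]
 [ 0.0608  0.0293  0.0116]]
-0.024 [0.0606 0.0608] 1349
-0.016 [0.0606 0.0607] 1366
-0.008 [0.0606 0.0609] 1377
0.0 [0.0606 0.061 ] 1419
0.008 [0.0606 0.061 ] 1383
0.016 [0.0605 0.0607] 1367
0.024 [0.0607 0.0609] 1335
[ 0.4203 -0.0305  0.9069] 683
```

Emit:
play_rows([
  {"ax": 0, "ay": 0, "az": 7.8, "dx": 0, "dy": 0, "dz": -20, "claw": 56},
  {"ax": 0, "ay": 0, "az": 7.8, "dx": 0, "dy": 0, "dz": -30, "claw": 56},
  {"ax": 0, "ay": 0, "az": 0, "dx": -15, "dy": 1, "dz": -10, "claw": 56},
  {"ax": 0, "ay": 0, "az": 0, "dx": -30, "dy": 2, "dz": 0, "claw": 56},
  {"ax": 0, "ay": 0, "az": 0, "dx": -40, "dy": 3, "dz": 0, "claw": 56},
  {"ax": 0, "ay": 0, "az": 0, "dx": -42, "dy": 3, "dz": 0, "claw": 56},
  {"ax": 0, "ay": 0, "az": 0, "dx": -42, "dy": 3, "dz": 0, "claw": 56},
  {"ax": 0, "ay": 0, "az": 0, "dx": -42, "dy": 3, "dz": 0, "claw": 56},
  {"ax": 0, "ay": 0, "az": 0, "dx": -42, "dy": 3, "dz": 0, "claw": 56},
  {"ax": 0, "ay": 0, "az": 0, "dx": -42, "dy": 3, "dz": 0, "claw": 56},
  {"ax": 0, "ay": 0, "az": 0, "dx": -42, "dy": 3, "dz": 0, "claw": 56},
  {"ax": 0, "ay": 0, "az": 0, "dx": -42, "dy": 3, "dz": 0, "claw": 56},
  {"ax": 0, "ay": 0, "az": 0, "dx": -42, "dy": 3, "dz": 0, "claw": 56},
  {"ax": 0, "ay": 0, "az": 0, "dx": -42, "dy": 3, "dz": 0, "claw": 56},
  {"ax": 0, "ay": 0, "az": 0, "dx": -42, "dy": 3, "dz": 0, "claw": 56},
  {"ax": 0, "ay": 0, "az": 0, "dx": -42, "dy": 3, "dz": 0, "claw": 56},
  {"ax": 0, "ay": 0, "az": 0, "dx": -42, "dy": 3, "dz": 0, "claw": 56},
  {"ax": 0, "ay": 0, "az": 0, "dx": -42, "dy": 4, "dz": 0, "claw": 56},
  {"ax": 0, "ay": 0, "az": 0, "dx": -30, "dy": 3, "dz": 0, "claw": 56},
  {"ax": 0, "ay": 0, "az": 0, "dx": -20, "dy": 2, "dz": 0, "claw": 56},
])

```text
time_s: 19.9
tcp_pos: [0.4975, 0.3613, 0.2479]
ee_rot: [[-0.081, -0.997, -0.004], [-0.997, 0.081, -0.003], [0.003, 0.003, -1.0]]
wrist_force: [-0.0, -0.2, -2.7]
gripper_width: 0.731
gripper_force: 30.0
```

```bash
cat >> h.py <<'E'
from scipy.optimize import minimize
def fitface(W,box=(.44,.60,.13,.31)):
    m=(W[...,0]>box[0])&(W[...,0]<box[1])&(W[...,1]>box[2])&(W[...,1]<box[3])&(W[...,2]>.03)&(W[...,2]<.1)
    p=W[m]
    for i in range(6):
        A=np.c_[p[:,:2],np.ones(len(p))];k=np.linalg.lstsq(A,p[:,2],rcond=None)[0]
        e=p[:,2]-A@k;p=p[abs(e)<(.003 if i>2 else .008)]
    n=np.array([-k[0],-k[1],1]);n/=np.linalg.norm(n)
    return p,n,m
E
python3 - <<'E'
from h import *
c=capture("wrist");W=wcloud(c);np.savez("w5.npz",w=W,f=c["frame"])
cv2.imwrite("pics/w5.png",c["frame"])
s=sense();print(s["tcp_pos"],s["ee_rot"])
p,n,m=fitface(W);v,u=np.where(m)
print(len(p),n,np.degrees(np.arccos(n[2])),np.degrees(np.arctan2(n[1],n[0])),v.min(),v.max(),u.min(),u.max())
h=n[:2]/np.hypot(*n[:2]);l=np.array([-h[1],h[0]])
print("along",np.percentile(p[:,:2]@h,[.5,2,98,99.5]),"lat",np.percentile(p[:,:2]@l,[.5,2,98,99.5]))
q=(cv2.minAreaRect((p[:,:2]*1000).astype(np.float32)));print(q)
E
```

```text
[0.498  0.3634 0.2479] [[-0.0798 -0.9968 -0.0021]
 [-0.9968  0.0798 -0.0012]
 [ 0.0014  0.002  -1.    ]]
5445 [ 0.493  -0.022   0.8698] 29.56731769288123 -2.560469893582248 2 116 258 328
along [0.479  0.4798 0.5345 0.5367] lat [0.1896 0.1916 0.3063 0.3081]
((520.9216918945312, 225.67910766601562), (120.08370208740234, 63.80601119995117), 87.34812927246094)
```

View pics/w5.png

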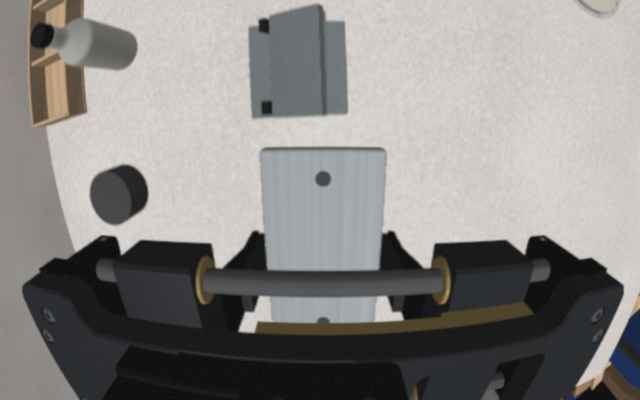

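```bash
python3 - <<'E'
from h import *
W=np.load("w5.npz")["w"]
p,n,m=fitface(W)
yaw=np.radians(-2.6);h=np.array([np.cos(yaw),np.sin(yaw)]);l=np.array([-h[1],h[0]])
a=p[:,:2]@h;b=p[:,:2]@l
k=np.polyfit(a,p[:,2],1);print("slope",np.degrees(np.arctan(k[0])),"along at z=.065",(.065-k[1])/k[0])
# upper edge / side edges per bins
for c0 in np.arange(.2,.30,.02):
    s=abs(b-c0)<.01; print("lat",c0.round(2),np.percentile(a[s],[1,99]).round(4))
for c0 in np.arange(.485,.535,.01):
    s=abs(a-c0)<.005; print("al",c0.round(3),np.percentile(b[s],[1,99]).round(4),np.percentile(b[s],[1,99]).mean().round(4))
# stops: points >4 mm above plane
A=W[m];d=(A-p.mean(0))@n;s=(d>.004)&(d<.012);q=A[s];aa=q[:,:2]@h;bb=q[:,:2]@l
for t in (bb<.249,bb>.249): print("stop",t.sum(),np.percentile(aa[t],[3,97]),np.percentile(bb[t],[3,97]),np.median(d[s][t]))
bx,r=rect(W,.007,.017,.40,.64,.1,.33);print("base",r)
E
```

```text
slope -29.58240930150584 along at z=.065 0.5075509504751602
lat 0.2 [0.4788 0.5367]
lat 0.22 [0.479  0.5341]
lat 0.24 [0.479  0.5343]
lat 0.26 [0.4793 0.5341]
lat 0.28 [0.4793 0.5343]
al 0.485 [0.1908 0.3077] 0.2493
al 0.495 [0.1903 0.3073] 0.2488
al 0.505 [0.1906 0.3078] 0.2492
al 0.515 [0.1908 0.3076] 0.2492
al 0.525 [0.1906 0.308 ] 0.2493
al 0.535 [0.1904 0.3083] 0.2493
stop 111 [0.5374 0.5465] [0.194  0.2089] 0.007339519330621301
stop 116 [0.538  0.5464] [0.2891 0.3046] 0.0075041308816198825
base ((517.8428955078125, 225.46221923828125), (122.50885009765625, 120.61847686767578), 86.52710723876953)
```

Looking down the wrist camera, the easel face is at (300,60), with its stops at (265,25) and (267,107). The plate is straight in the grip. The face centre comes out at (0.5176, 0.2260, 0.065) with a yaw of about −2.6°.

Emit:
play_rows([
  {"ax": 0, "ay": 0, "az": -2, "dx": 0, "dy": 0, "dz": 0, "claw": 56},
  {"ax": -7.5, "ay": 0, "az": 0, "dx": 0, "dy": 0, "dz": 0, "claw": 56},
  {"ax": -7.5, "ay": 0, "az": 0, "dx": 0, "dy": 0, "dz": 0, "claw": 56},
  {"ax": -7.5, "ay": 0, "az": 0, "dx": 0, "dy": 0, "dz": 0, "claw": 56},
  {"ax": -7.5, "ay": 0, "az": 0, "dx": 0, "dy": 0, "dz": 0, "claw": 56},
  {"ax": 0, "ay": 0, "az": 0, "dx": 0, "dy": 0, "dz": 0, "claw": 56},
  {"ax": 0, "ay": 0, "az": 0, "dx": 0, "dy": 0, "dz": 0, "claw": 56},
  {"ax": 0, "ay": 0, "az": 0, "dx": 0, "dy": 0, "dz": 0, "claw": 56},
])

```text
time_s: 20.75
tcp_pos: [0.4985, 0.3592, 0.2509]
ee_rot: [[-0.048, -0.866, -0.498], [-0.999, 0.042, 0.024], [0.0, 0.499, -0.867]]
wrist_force: [0.2, -0.6, -2.8]
gripper_width: 0.733
gripper_force: 30.0
```

```bash
cat > g.py <<'E'
from h import *
y=np.radians(-2.6);h=np.array([np.cos(y),np.sin(y),0]);n=h*.5+np.array([0,0,.866]);u=-h*.866+np.array([0,0,.5]);l=np.cross(n,u);
F=np.array([.5176,.2260,.065])
def rep():
    s=sense();R=np.array(s["ee_rot"]);p=np.array(s["tcp_pos"])
    T=np.c_[np.cross(u,-n),u,-n]
    from scipy.spatial.transform import Rotation as Q
    print("rotvec err(tool)",Q.from_matrix(R.T@T).as_rotvec(degrees=True),"t",s["time_s"])
    d=p-F;print("tcp in face: up %.1f lat %.1f n %.1f mm"%tuple(1000*np.array([d@u,d@np.cross(n,u),d@n])),"force n %.1f u %.1f l %.1f"%tuple(np.array(s["wrist_force"])@np.c_[n,u,np.cross(n,u)]), "joints",s["joints"],s["gripper_width"])
    return s,R,p
E
python3 - <<'E'
from g import *
s,R,p=rep()
G=F+.115*n+.004*u;G+=.0005*np.cross(n,u)
print("shift in tool mm",1000*R.T@(G-p))
E
```

```text
rotvec err(tool) [-0.0908  0.0851 -0.1583] t 20.75
tcp in face: up 114.7 lat -132.2 n 148.5 mm force n -2.4 u -1.6 l 0.6 joints [  40.4332   33.5962   23.8072  -20.4391 -102.1693  -43.6514] 0.7326290355443796
shift in tool mm [ 132.4681 -111.0009   33.4513]
```

Emit:
play_rows([
  {"ax": 0, "ay": 0, "az": 0, "dx": 22, "dy": -18, "dz": 5, "claw": 56},
  {"ax": 0, "ay": 0, "az": 0, "dx": 22, "dy": -18, "dz": 5, "claw": 56},
  {"ax": 0, "ay": 0, "az": 0, "dx": 22, "dy": -18, "dz": 5, "claw": 56},
  {"ax": 0, "ay": 0, "az": 0, "dx": 22, "dy": -19, "dz": 6, "claw": 56},
  {"ax": 0, "ay": 0, "az": 0, "dx": 22, "dy": -19, "dz": 6, "claw": 56},
  {"ax": 0, "ay": 0, "az": 0, "dx": 21.5, "dy": -19, "dz": 6, "claw": 56},
  {"ax": 0, "ay": 0, "az": 0, "dx": 0, "dy": 0, "dz": 30, "claw": 56},
  {"ax": 0, "ay": 0, "az": 0, "dx": 0, "dy": 0, "dz": 30, "claw": 56},
  {"ax": 0, "ay": 0, "az": 0, "dx": 0, "dy": 0, "dz": 15, "claw": 56},
  {"ax": 0, "ay": 0, "az": 0, "dx": 0, "dy": 0, "dz": 0, "claw": 56},
  {"ax": 0, "ay": 0, "az": 0, "dx": 0, "dy": 0, "dz": 0, "claw": 56},
  {"ax": 0, "ay": 0, "az": 0, "dx": 0, "dy": 0, "dz": 0, "claw": 56},
])

```text
time_s: 21.95
tcp_pos: [0.5358, 0.2266, 0.1034]
ee_rot: [[-0.048, -0.867, -0.496], [-0.999, 0.041, 0.025], [-0.002, 0.496, -0.868]]
wrist_force: [-0.3, 1.1, -2.6]
gripper_width: 0.728
gripper_force: 30.0
```

```bash
python3 - <<'E'
from g import *
rep()
c=capture("side");f=c["frame"]
cv2.imwrite("pics/s6.png",cv2.resize(f[60:180,200:360],None,fx=4,fy=4,interpolation=2))
E
```

```text
rotvec err(tool) [-0.2382  0.1685 -0.0948] t 21.95
tcp in face: up 3.5 lat -1.5 n 42.3 mm force n -2.4 u -1.0 l -1.1 joints [ 30.2625  38.5811   9.1971 -15.8063 -86.3304 -28.3636] 0.7279981161134401
```

View pics/s6.png

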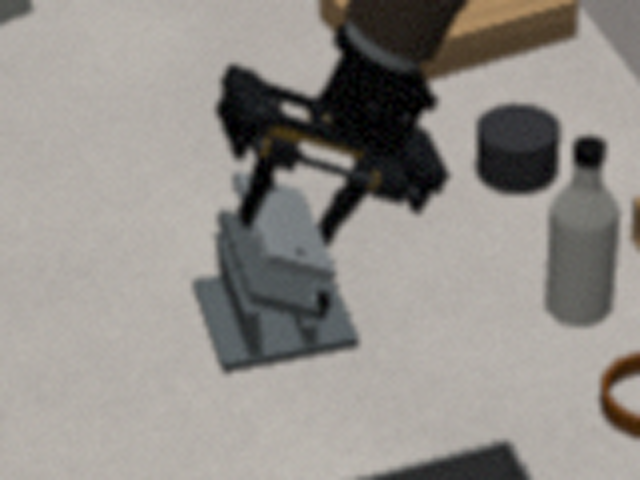

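The plate hangs parallel just above the face, at about (290,220) in the crop, and clear of the spray bottle. Now I lower it.

Emit:
play_rows([
  {"ax": 0, "ay": 0, "az": 0, "dx": 0, "dy": 0, "dz": 10, "claw": 56},
  {"ax": 0, "ay": 0, "az": 0, "dx": 0, "dy": 0, "dz": 8, "claw": 56},
  {"ax": 0, "ay": 0, "az": 0, "dx": 0, "dy": 0, "dz": 4, "claw": 56},
  {"ax": 0, "ay": 0, "az": 0, "dx": 0, "dy": 0, "dz": 0, "claw": 56},
  {"ax": 0, "ay": 0, "az": 0, "dx": 0, "dy": 0, "dz": 0, "claw": 56},
  {"ax": 0, "ay": 0, "az": 0, "dx": 0, "dy": 0, "dz": 0, "claw": 56},
])

```text
time_s: 22.6
tcp_pos: [0.524, 0.2266, 0.0826]
ee_rot: [[-0.049, -0.865, -0.499], [-0.999, 0.043, 0.025], [-0.0, 0.499, -0.866]]
wrist_force: [0.6, 0.4, -2.7]
gripper_width: 0.731
gripper_force: 30.0
```

```bash
python3 -c "
from g import *
rep()"
```

```text
rotvec err(tool) [-0.035   0.1201 -0.1889] t 22.6
tcp in face: up 3.3 lat -0.9 n 18.5 mm force n -2.1 u -1.9 l -0.4 joints [ 30.7059  39.0187   6.6196 -16.1282 -83.529  -27.9877] 0.7305846870381566
```

Next I go down in 1 mm steps to contact.

Emit:
play_rows([
  {"ax": 0, "ay": 0, "az": 0, "dx": 0, "dy": 0, "dz": 1, "claw": 56},
  {"ax": 0, "ay": 0, "az": 0, "dx": 0, "dy": 0, "dz": 1, "claw": 56},
  {"ax": 0, "ay": 0, "az": 0, "dx": 0, "dy": 0, "dz": 0, "claw": 56},
  {"ax": 0, "ay": 0, "az": 0, "dx": 0, "dy": 0, "dz": 0, "claw": 56},
])

```text
time_s: 23.0
tcp_pos: [0.5227, 0.2265, 0.0807]
ee_rot: [[-0.049, -0.865, -0.499], [-0.999, 0.043, 0.025], [0.0, 0.5, -0.866]]
wrist_force: [0.2, 0.0, -1.7]
gripper_width: 0.734
gripper_force: 30.0
```

Emit:
play_rows([
  {"ax": 0, "ay": 0, "az": 0, "dx": 0, "dy": 0, "dz": 1, "claw": 56},
  {"ax": 0, "ay": 0, "az": 0, "dx": 0, "dy": 0, "dz": 0, "claw": 56},
  {"ax": 0, "ay": 0, "az": 0, "dx": 0, "dy": 0, "dz": 0, "claw": 56},
])

```text
time_s: 23.3
tcp_pos: [0.5225, 0.2266, 0.0801]
ee_rot: [[-0.049, -0.865, -0.499], [-0.999, 0.043, 0.025], [-0.0, 0.499, -0.866]]
wrist_force: [0.4, -0.0, -0.7]
gripper_width: 0.729
gripper_force: 30.0
```

```bash
python3 -c "
from g import *
rep()"
```

```text
rotvec err(tool) [-0.0361  0.118  -0.1843] t 23.3
tcp in face: up 3.4 lat -0.8 n 15.5 mm force n -0.4 u -0.7 l -0.0 joints [ 30.7753  39.0564   6.28   -16.169  -83.1502 -27.9344] 0.7294655694877055
```

Emit:
play_rows([
  {"ax": 0, "ay": 0, "az": 0, "dx": 0, "dy": -1, "dz": 0.5, "claw": 56},
  {"ax": 0, "ay": 0, "az": 0, "dx": 0, "dy": -1, "dz": 0, "claw": 56},
  {"ax": 0, "ay": 0, "az": 0, "dx": 0, "dy": -1, "dz": 0, "claw": 56},
  {"ax": 0, "ay": 0, "az": 0, "dx": 0, "dy": 0, "dz": 0, "claw": 56},
  {"ax": 0, "ay": 0, "az": 0, "dx": 0, "dy": 0, "dz": 0, "claw": 56},
])

```text
time_s: 23.8
tcp_pos: [0.525, 0.2265, 0.0786]
ee_rot: [[-0.049, -0.865, -0.499], [-0.999, 0.042, 0.025], [-0.0, 0.499, -0.866]]
wrist_force: [1.9, -0.1, 5.2]
gripper_width: 0.732
gripper_force: 30.0
```

```bash
python3 -c "
from g import *
rep()"
```

```text
rotvec err(tool) [-0.0499  0.115  -0.1716] t 23.8
tcp in face: up 0.5 lat -0.8 n 15.5 mm force n 5.5 u 1.0 l 0.0 joints [ 30.6647  39.3349   6.5823 -16.1099 -83.1882 -27.8394] 0.7315088437498214
```

Emit:
play_rows([
  {"ax": 0, "ay": 0, "az": 0, "dx": 0, "dy": -0.5, "dz": 0, "claw": 56},
  {"ax": 0, "ay": 0, "az": 0, "dx": 0, "dy": -0.5, "dz": 0, "claw": 56},
  {"ax": 0, "ay": 0, "az": 0, "dx": 0, "dy": 0, "dz": 0, "claw": 56},
  {"ax": 0, "ay": 0, "az": 0, "dx": 0, "dy": 0, "dz": 0, "claw": 56},
])

```text
time_s: 24.2
tcp_pos: [0.5252, 0.2264, 0.0785]
ee_rot: [[-0.048, -0.865, -0.5], [-0.999, 0.042, 0.024], [-0.0, 0.501, -0.866]]
wrist_force: [-2.2, 0.3, 7.1]
gripper_width: 0.73
gripper_force: 30.0
```

```bash
python3 -c "
from g import *
rep();print(sense()['moment'])"
```

```text
rotvec err(tool) [ 0.0341  0.0909 -0.1443] t 24.2
tcp in face: up 0.2 lat -0.7 n 15.5 mm force n 5.1 u 5.5 l -0.2 joints [ 30.6423  39.4026   6.6702 -16.1172 -83.2983 -27.7975] 0.7299894747604188
[0.1521 0.0175 0.1526]
```

Emit:
play_rows([
  {"ax": 0, "ay": 0, "az": 0, "dx": 0, "dy": -0.5, "dz": 0, "claw": 56},
  {"ax": 0, "ay": 0, "az": 0, "dx": 0, "dy": -0.5, "dz": 0, "claw": 56},
  {"ax": 0, "ay": 0, "az": 0, "dx": 0, "dy": 0, "dz": 0, "claw": 56},
  {"ax": 0, "ay": 0, "az": 0, "dx": 0, "dy": 0, "dz": 0, "claw": 56},
])

```text
time_s: 24.6
tcp_pos: [0.5253, 0.2264, 0.0785]
ee_rot: [[-0.048, -0.864, -0.502], [-0.999, 0.041, 0.024], [0.0, 0.502, -0.865]]
wrist_force: [-2.0, 0.5, 9.0]
gripper_width: 0.731
gripper_force: 30.0
```

```bash
python3 - <<'E'
from g import *
s,R,p=rep();print(s['moment'])
L=np.c_[-u*-1,np.cross(n,u),n]
for nm in("wrist","top","side"):
    c=capture(nm);W=wcloud(c) if nm=="wrist" else cloud(c)
    X=(W-F)@np.c_[u,np.cross(n,u),n]*1000
    m=(abs(X[...,2]-12)<4)&(abs(X[...,0])<45)&(abs(X[...,1])<80)
    q=X[m]
    if len(q)>20:
        print(nm,len(q),"u",np.percentile(q[:,0],[1,99]).round(1),"lat",np.percentile(q[:,1],[1,99]).round(1),"n",np.median(q[:,2]).round(1))
    # face pixels visible/edges at n~0
    if nm=="wrist":
        cv2.imwrite("pics/w7.png",c["frame"])
E
```

```text
rotvec err(tool) [ 0.142   0.0629 -0.1092] t 24.6
tcp in face: up 0.1 lat -0.7 n 15.5 mm force n 6.8 u 6.2 l -0.4 joints [ 30.6233  39.4652   6.7606 -16.1333 -83.4382 -27.7519] 0.7311607820064825
[0.222  0.78   0.0952]
wrist 18039 u [-38.   30.8] lat [-45.1  59.2] n 12.2
top 458 u [-37.7  33.1] lat [-54.5  58.6] n 11.8
side 308 u [-37.6  41.4] lat [-58.5  62.5] n 12.2
```

View pics/w7.png

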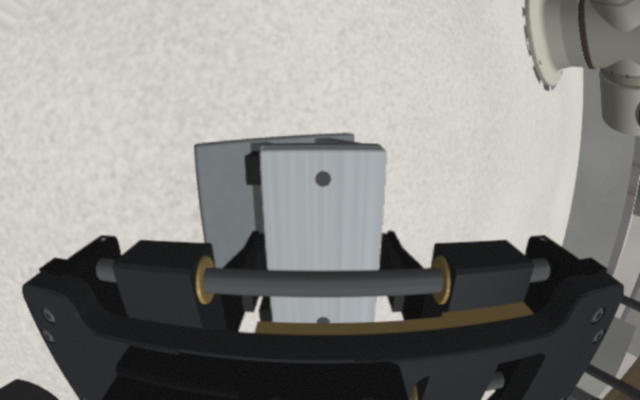

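The plate lies on the face between the fingers, with its edge against the stop at (253,168). Its ends line up with the face. I'm releasing it and backing straight off along the normal.

Emit:
play_rows([
  {"ax": 0, "ay": 0, "az": 0, "dx": 0, "dy": 0.5, "dz": -0.5, "claw": 56},
  {"ax": 0, "ay": 0, "az": 0, "dx": 0, "dy": 0, "dz": 0, "claw": 76},
  {"ax": 0, "ay": 0, "az": 0, "dx": 0, "dy": 0, "dz": 0, "claw": 76},
  {"ax": 0, "ay": 0, "az": 0, "dx": 0, "dy": 0, "dz": 0, "claw": 76},
  {"ax": 0, "ay": 0, "az": 0, "dx": 0, "dy": 0, "dz": 0, "claw": 76},
  {"ax": 0, "ay": 0, "az": 0, "dx": 0, "dy": 0, "dz": -10, "claw": 76},
  {"ax": 0, "ay": 0, "az": 0, "dx": 0, "dy": 0, "dz": -20, "claw": 76},
  {"ax": 0, "ay": 0, "az": 0, "dx": 0, "dy": 0, "dz": -30, "claw": 76},
  {"ax": 0, "ay": 0, "az": 0, "dx": 0, "dy": 0, "dz": -30, "claw": 76},
  {"ax": 0, "ay": 0, "az": 0, "dx": 0, "dy": 0, "dz": -30, "claw": 76},
  {"ax": 0, "ay": 0, "az": 0, "dx": -30, "dy": 20, "dz": -10, "claw": 76},
  {"ax": 0, "ay": 0, "az": 0, "dx": -40, "dy": 30, "dz": 0, "claw": 76},
  {"ax": 0, "ay": 0, "az": 0, "dx": -40, "dy": 30, "dz": 0, "claw": 76},
  {"ax": 0, "ay": 0, "az": 0, "dx": -40, "dy": 30, "dz": 0, "claw": 76},
  {"ax": 0, "ay": 0, "az": 0, "dx": 0, "dy": 0, "dz": 0, "claw": 76},
  {"ax": 0, "ay": 0, "az": 0, "dx": 0, "dy": 0, "dz": 0, "claw": 76},
])

```text
time_s: 26.35
tcp_pos: [0.503, 0.3786, 0.2462]
ee_rot: [[-0.047, -0.866, -0.498], [-0.999, 0.04, 0.024], [-0.001, 0.499, -0.867]]
wrist_force: [-0.5, -1.1, -0.1]
gripper_width: 0.872
gripper_force: 0.0
```

```bash
python3 - <<'E'
from g import *
s,R,p=rep();print(p)
for nm in("wrist","top","side"):
    c=capture(nm);W=wcloud(c) if nm=="wrist" else cloud(c)
    X=(W-F)@np.c_[u,np.cross(n,u),n]*1000
    m=(abs(X[...,2]-12)<3)&(abs(X[...,0])<45)&(abs(X[...,1])<80);q=X[m]
    if len(q)>20:
        print(nm,len(q),"u",np.percentile(q[:,0],[1,99]).round(1),"lat",np.percentile(q[:,1],[1,99]).round(1),"n",np.median(q[:,2]).round(1),cv2.minAreaRect(q[:,:2].astype(np.float32)))
        k=q[(abs(q[:,0])<25)&(abs(q[:,1])<50)];print(np.polyfit(k[:,0],k[:,2],1),np.polyfit(k[:,1],k[:,2],1))
    if nm=="wrist": A=c["frame"][0:300,150:450]
    if nm=="top": B=c["frame"][150:275,150:440]; 
A=cv2.resize(A,None,fx=1.2,fy=1.2);B=cv2.resize(B,(435,188));B=cv2.copyMakeBorder(B,0,A.shape[0]-188,0,0,0)
cv2.imwrite("pics/f8.png",np.hstack([A,B]))
E
```

```text
rotvec err(tool) [-0.0977  0.0947 -0.056 ] t 26.35
tcp in face: up 109.3 lat -151.8 n 146.2 mm force n -0.3 u 0.4 l 1.1 joints [  41.3285   35.1139   25.9957  -20.8206 -102.4744  -44.6375] 0.8716603574586115
[0.503  0.3786 0.2462]
wrist 6336 u [-32.   30.9] lat [-59.9  41.5] n 12.3 ((-4.3223876953125, -6.558448791503906), (108.86395263671875, 72.90122985839844), 89.4590072631836)
[-0.0007 12.3722] [-0.0007 12.3678]
top 859 u [-32.1  33.3] lat [-59.6  57.6] n 11.9 ((-0.9653511047363281, -0.7592391967773438), (71.87408447265625, 121.07077026367188), 2.6171391010284424)
[ 0.0017 11.98  ] [-0.0027 11.9779]
side 306 u [-34.7  34.1] lat [-60.9  61.1] n 12.0 ((-1.3068580627441406, 0.7660636901855469), (71.75928497314453, 126.2134780883789), 0.12952809035778046)
[-0.0039 12.2606] [ 0.0058 12.2566]
```

View pics/f8.png

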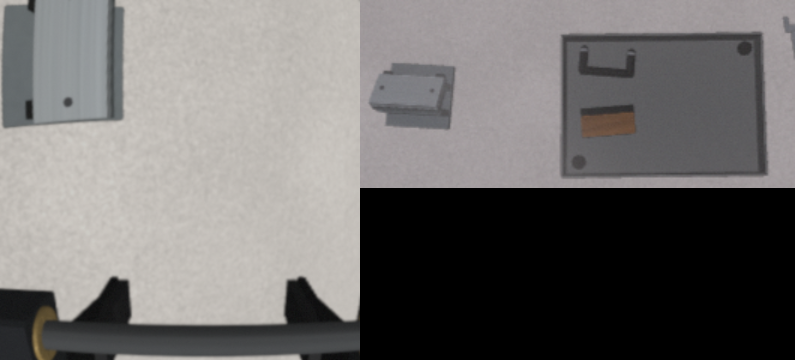

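The plate lies flat on the face. In face coordinates it runs −32…+31 mm up the slope and about ±60 mm along it, down at the stops. The squeegee and handle are both in the bin's free half, and the gripper touches nothing.

```bash
python3 -c "
from station import *
print(finish_job())"
```

```text
the job is handed in; nothing more can be done
None
```

The plate lies flat on the easel face, down at the rubber stops with its ends within about 1 mm of flush; the squeegee and handle are clear of it in the bin's other half, and the job was handed in at about 26 s of the 72 s allowed.

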